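# Slide the battery pack home on its charger shoe

## Robot

A 6-joint arm with a two-finger parallel gripper is mounted at the origin on the work surface. World frame = base frame: x ahead of the robot, y to its left, z up, the work surface at z = 0. Lengths are in mm, angles in rad, forces in N, time in s.
With the tool pointing down it reaches from about 275 to 750 mm from the base axis. Payload 10.2 kg.
Tool frame: the origin (TCP) lies midway between the tips of the shut fingers; the grasp point (between the pads) lies 19 mm behind it; z points along the fingers, y is the direction in which the jaws open and shut (so a half turn about z gives the same grasp; the last joint's range is limited). The gripper opens to 85 mm and grips with 20 to 120 N. Pads are 22 mm wide; open, the fingers measure 114 mm over their backs; the gripper's body (76 mm by 85 mm) begins 54 mm behind the grasp point. The pads swing forward as they close: fully open they stand 13 mm farther back than shut.
Start: joints at [0.939, 0.313, 1.498, -0, 1.331, -0.223], TCP at [208.705, 481.74, 231.294] pointing down, gripper open.
Joint ranges: [-2.94, 2.94], [-0.97, 2.17], [0.19, 2.56], [-1.23, 4.37], [0.02, 3.11], [-2.88, 2.88]. Speed limits (rad/s): [2.39, 2.39, 3.01, 3.14, 3.14, 3.14].

## Interface

Orientations are given as a unit quaternion [w, x, y, z].
In Python, from rig import sense, capture, finish_job, search_frame, trace gives the robot as it stands.
- The arm moves only by the tool arm_command, never from a script. Its argument "steps" is one flat list of numbers, 5 for each row, row after row: the shift along the world's x, y, z in units of 50 mm (1.0 is 50 mm), then the turn about the world's z in units of 5 degrees (1.0 is 5 degrees), then the opening in per cent of the stroke, from 0 (shut) to 100 (fully open). In form: [dx, dy, dz, twist, fingers, dx, dy, dz, twist, fingers, ...]. A call has 1 to 5 rows; each row shifts and turns the commanded pose from where the row before left it; what a row does not reach is not made up. A row lasts 1/8 s, in which the tool goes at most 62.5 mm and 10.7 degrees, less where a joint would pass 70% of its speed; a pose out of reach is approached as far as the arm can. A call is refused whole if a number of a shift passes 1 or a number of a turn 1, either way. A call with a gripper value outside its range is refused whole. The fingers move at their own pace and stop on an object; "grip_force" is the grip in N (left out, the last holds). Time passes only in rows, so rows that do not move let the fingers close. It gives the time, the measured TCP pose, the force and the opening at its end, in the units of the state.
- sense(): the state, without advancing time (a new reading comes with each control period).
- capture(name): name is "scene" or "side" or "wrist"; returns a dict with "frame" (420x560x3 uint8, blue, green, red), "fov_y" (degrees; the focal length in pixels is half the picture's height over the tangent of half this angle, whatever the lens; pixels are square), "cx", "cy" (the principal point, pixels), "extrinsics" (4x4, takes a point from world to camera coordinates). Camera axes: x right, y down, z forward; pixel columns grow to the right and rows downward; lengths in mm; the calibration is good to about 2 mm. The wrist camera is an equidistant fisheye: a pixel r from the principal point sees the ray r / f radians off the axis. A picture is of the moment at which its call begins. There is no depth.
- finish_job(): hands the job in, once; it reports no verdict.
Trained networks look in a picture, given as the dict that the camera call returned (one of the last four; its "shot" number tells which), for a name from the list of things; names that differ only in an ending like _2 or _b are one class to them, and where a whole thing is asked for, a point or a joint stands for the part that bears it (a point fixed in the world has none). Each returns a list of dicts, best first, with "score" (0 to 1); they miss things now and then, are a little off and sometimes report something else, mostly with a low value. They report only what shows in the picture. A call takes as long as a camera call.
- search_frame(picture, target): "point" ([x, y, z] in mm, in world coordinates, good to about 4 mm: the middle of the surface that is visible of it).
- trace(picture, target): "mask" (420x560 bool, what is visible of it).
The state is a dict: "time_s": time; "joints": joint angles; "dq": joint speeds; "tau": joint torques, N m; "eef_pos": TCP position; "ee_rot": TCP orientation; "force": force on the tool from outside, world axes, zero at the start; "wrist_torque": the same for the moment, N m; "grip_width": opening from 0.0 (shut) to 1.0 (fully open).
Only numpy, scipy, OpenCV 4.12 (cv2) and the standard library are available. Lean on these libraries where they do the work, as an engineer would, in place of code of your own. Each camera call takes 0.05 s, during which the arm holds its last target. There are 200 camera calls.

## Task

Put the battery pack with the wide flanged foot on charge: set it down in the open mouth of the charger, slide it along under the two metal lips until it is fully home and the small catch has sprung up behind it, and let go. Leave the similar pack without a foot where it is.

Things in the scene. Friction and masses are not known exactly. Their poses are not given: they have to be found in the camera images.
- pack: battery pack to charge, 0.2-0.4 kg, loose, upright: grey block with a black band near the top, 56 (x) x 36 (y) x 60 mm tall, on a wider flat dark metal foot 70 (x) x 64 (y) x 6 mm; 66 mm tall in all. Origin: centre of the foot's underside; z up. Same both ways round: either end may go first. Grip it across the 36 mm sides, above the foot.
- plain_pack: look-alike pack, to be left alone: the same grey block with the same black band, 56 (x) x 36 (y) x 66 mm tall, but straight down to the bench, with no foot. Origin: centre of its underside.
- charger: fixed low grey shoe, 124 mm wide; slide the pack along its +x, pack x along charger x. Origin: bench level, midline. In mm: floor 12 above bench. Open mouth x -120 to -45, 104 wide: set the pack down near x -75, y 0. Sides taper to 74 apart at x 0. Two metal lips x -14 to 90, 50 apart, undersides 10, tops 14 to 21 above floor. White housing 42 high is the end stop at x 90 (pack origin then x 55).
- catch (a joint): spring catch: 22 mm wide steel wedge in mid-floor of the charger, 5 mm high, ramped on the mouth side, upright back edge at charger x = 10 mm, so a pack origin at x 46 to 55 mm is held. Value in m: 0 up, about 0.005 pressed flush. The foot presses it down in passing (a few N of push) and it springs up by itself behind the foot.

How it is judged:
By the outcome, as a careful person would: the job done as asked, in the order asked, and still so for the second after the job is handed in, with the robot touching nothing.
It also fails if it takes over 45 s, if anything falls off the work surface, if the arm or the gripper's body presses on something with over 40 N, if the wrist force passes 120 N, or if a joint passes its speed limit or range.

## Working session

There is one attempt and no reset: what is moved stays moved. The work goes in short steps, Python scripts to look and compute and a tool call to move; the robot and the scene stay as the last step left them, time stands still between calls to the robot, and variables do not carry over. Pictures are saved under pics/ and viewed, on a budget of 10 in all, crops included, one or two more only if the job needs it, and the job is handed in when it is done.

Besides the shell and the picture viewer there is one more tool, called after "Call:" by a JSON object that holds its "op" and its "data". arm_command: Moves the arm, as the interface text tells. Its arguments: {"type":"object","properties":{"steps":{"type":"array"},"grip_force":{"type":"number"}},"required":["steps"]}

```bash
mkdir -p pics; ls; python3 - <<'E'
from rig import *
import cv2,numpy as np
s=sense();print(s)
out=[]
for n in("scene","side"):
    p=capture(n);out.append(p["frame"]);
    E=p["extrinsics"];print(n,p["fov_y"],p["cx"],p["cy"],np.round(np.linalg.inv(E)[:3,3]))
    for t in("pack","plain_pack","charger","catch"):
        r=search_frame(p,t);print(t,[(np.round(d["point"]),round(d["score"],2)) for d in r[:3]])
    cv2.imwrite(f"pics/{n}1.png",p["frame"])
E
```

```text
pics
{'time_s': 0.0, 'joints': array([ 9.38599990e-01,  3.13458834e-01,  1.49844289e+00, -9.83125729e-06,
        1.33101504e+00, -2.23420236e-01]), 'dq': array([ 5.68083285e-04, -1.02491221e-03, -2.28987190e-03,  7.68455668e-05,
        1.72930823e-03, -3.94733076e-05]), 'tau': array([ 5.49465403e-04, -4.12264252e+01, -2.59746748e+01, -1.74322222e-04,
        4.08560285e-03, -7.70663405e-06]), 'eef_pos': array([208.54415984, 481.51640008, 230.72837756]), 'ee_rot': array([-2.70326797e-04,  2.02966795e-01,  9.79185397e-01, -6.04367187e-04]), 'force': array([ 0.40398176,  0.50823393, -0.2703585 ]), 'wrist_torque': array([ 0.01494519, -0.05884298,  0.02048753]), 'grip_width': 0.9973962148064108}
scene 46.058074140606124 286.10759822396875 203.66865229528628 [ 915. -636.  743.]
pack [(array([ 562., -172.,   41.]), 0.65)]
plain_pack [(array([ 562., -398.,   64.]), 0.6)]
charger [(array([605., 170.,  22.]), 0.66)]
catch [(array([571., 182.,  15.]), 0.53)]
side 56.509678074961386 281.7837194108441 211.6428354421229 [423. 658. 509.]
pack [(array([ 554., -140.,   34.]), 0.76)]
plain_pack [(array([ 554., -373.,   43.]), 0.66)]
charger [(array([587., 187.,  23.]), 0.86)]
catch []
```

View pics/scene1.png

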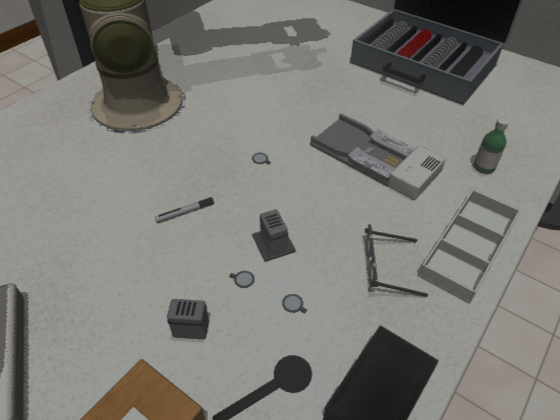

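View pics/side1.png

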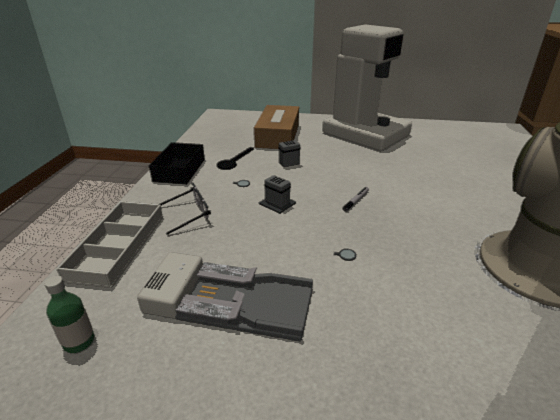

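The scene view shows the footed pack at about (273,240), the look-alike at (188,318), and the charger with its mouth at (335,140) and housing at (418,170). The side view agrees: pack (278,195), charger mouth at (290,305), housing (170,285). Next I fit the poses to the masks.

```bash
cat > h.py <<'E'
import numpy as np,cv2
from scipy.optimize import differential_evolution
from rig import *
def proj(p,X,fish=False):
    E=p["extrinsics"];c=X@E[:3,:3].T+E[:3,3];f=210/np.tan(np.radians(p["fov_y"]/2))
    if fish:
        r=np.hypot(c[:,0],c[:,1])+1e-9;th=np.arctan2(r,c[:,2]);q=c[:,:2]/r[:,None]*th[:,None]*f
    else: q=c[:,:2]/c[:,2:]*f
    return q+[p["cx"],p["cy"]]
def box(x0,x1,y0,y1,z0,z1): return np.array([[x,y,z] for x in(x0,x1) for y in(y0,y1) for z in(z0,z1)],float)
def place(X,x,y,a,z=0):
    c,s=np.cos(a),np.sin(a);return X@np.array([[c,s,0],[-s,c,0],[0,0,1]])+[x,y,z]
def sil(p,parts,fish=False,S=4):
    m=np.zeros((420,560),np.uint8)
    for X in parts:
        h=cv2.convexHull(proj(p,X,fish).astype(np.float32));cv2.fillPoly(m,[np.round(h*16).astype(np.int32)],1,shift=4)
    return m>0
PACK=[box(-28,28,-18,18,0,66),box(-35,35,-32,32,0,6)]
def iou(a,b): return (a&b).sum()/max(1,(a|b).sum())
def fit(shots,model,bounds,seed=0):
    f=lambda v:-np.mean([iou(m,sil(p,model(v),k)) for p,m,k in shots])
    return differential_evolution(f,bounds,seed=seed,maxiter=120,popsize=12,tol=1e-5)
def charger(v):
    x,y,a,L,h=v[:5];return [place(X,x,y,a) for X in(box(-120,L,-62,62,0,h),box(90,L,-62,62,0,54))]
E
python3 - <<'E'
from h import *
S=[];C=[]
for n in("scene","side"):
    p=capture(n)
    for t,l in(("pack",S),("charger",C)):
        r=trace(p,t);print(n,t,[(round(d["score"],2),d["mask"].sum()) for d in r[:2]]);l.append((p,r[0]["mask"],False))
r=fit(S,lambda v:[place(X,*v) for X in PACK],[(520,600),(-200,-110),(-.8,.8)]);print(r.x,r.fun)
for b in ([(510,640),(120,230),(-.8,.8),(95,160),(14,40)],):
    r=fit(C,charger,b);print(r.x,r.fun)
    for s in C+S: 
        print(np.round(iou(s[1],sil(s[0],charger(r.x))),3))
E
```

```text
scene pack [(0.78, np.int64(1332))]
scene charger [(0.7, np.int64(5455))]
side pack [(0.61, np.int64(972))]
side charger [(0.63, np.int64(10260)), (0.54, np.int64(520))]
[ 554.14259196 -159.41322416   -0.57560536] -0.9213834560149339
[ 5.70670033e+02  1.79003511e+02 -7.16793504e-02  1.51053647e+02
  2.45590055e+01] -0.927009390019041
0.915
0.94
0.0
0.0
```

Call:
{"op": "arm_command", "data": {"steps": [0.53, -0.98, 0, -0.4, 100, 0.53, -0.98, 0, -0.4, 100, 0.53, -0.98, 0, -0.4, 100, 0.53, -0.98, 0, -0.4, 100, 0.53, -0.98, 0, -0.4, 100]}}

```text
time_s: 1.42
eef_pos: [341.8, 235.1, 231.5]
ee_rot: [0.0, 0.288, 0.958, 0.0]
force: [0.7, 0.5, 0.6]
grip_width: 1.001
```

Call:
{"op": "arm_command", "data": {"steps": [0.53, -0.98, 0, 0, 100, 0.53, -0.98, 0, 0, 100, 0.53, -0.98, 0, 0, 100, 0.53, -0.98, 0, 0, 100, 0, 0, 0, 0, 100]}}

```text
time_s: 2.05
eef_pos: [448.3, 38.0, 231.0]
ee_rot: [-0.0, 0.29, 0.957, -0.0]
force: [-0.4, 0.6, 0.0]
grip_width: 1.003
```

```bash
python3 - <<'E'
from h import *
s=sense();print(s["time_s"],s["eef_pos"],s["ee_rot"],s["force"])
p=capture("wrist");im=p["frame"].copy();print(p["fov_y"])
C=[];S=[]
for t,l in(("pack",S),("charger",C)):
    r=trace(p,t);print(t,[(round(d["score"],2),d["mask"].sum()) for d in r[:2]])
    if r:l.append((p,r[0]["mask"],True))
for n in("scene","side"):
    q=capture(n);r=trace(q,"pack");S.append((q,r[0]["mask"],False)) if r else 0
for b in((-.8,.8),(.8,2.4)):
    r=fit(S,lambda v:[place(X,*v) for X in PACK],[(520,600),(-200,-110),b]);print(r.x,r.fun,[round(iou(m,sil(q,[place(X,*r.x) for X in PACK],k)),3) for q,m,k in S])
    if b[0]<0: v=r.x
def draw(parts,col):
    for X in parts:
        for i in range(8):
            for j in range(i):
                if bin(i^j).count("1")==1:
                    t=np.linspace(0,1,12)[:,None];cv2.polylines(im,[np.round(proj(p,X[i]*t+X[j]*(1-t),True)).astype(np.int32)],False,col,1)
draw([place(X,*v) for X in PACK],(0,255,0));draw(charger([570.7,179,-.0717,151,24.6]),(0,0,255))
cv2.imwrite("pics/w1.png",im)
E
```

```text
2.05 [448.29036323  38.03964261 231.03086928] [-2.02235987e-05  2.89724915e-01  9.57109943e-01 -1.71321597e-04] [-0.43037194  0.57678166  0.04363261]
65.70646984690485
pack [(0.71, np.int64(2265))]
charger [(0.95, np.int64(19510))]
[ 554.34023601 -158.93818339   -0.56900632] -0.8756596341906212 [np.float64(0.774), np.float64(0.928), np.float64(0.925)]
[ 553.56476486 -157.06289914    2.39871647] -0.8426286133159068 [np.float64(0.772), np.float64(0.856), np.float64(0.9)]
```

View pics/w1.png

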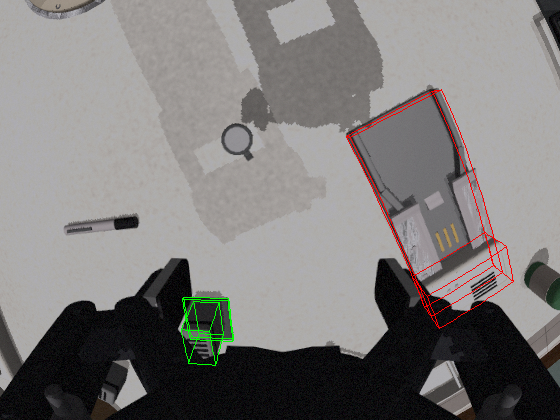

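The overlay matches: green pack model on the footed pack at (207,330), red charger model on its outline, corners (350,135) and (437,90). Going above the pack.

Call:
{"op": "arm_command", "data": {"steps": [0.53, -0.985, 0, 0.2, 100, 0.53, -0.985, 0, 0, 100, 0.53, -0.985, 0, 0, 100, 0.53, -0.985, 0, 0, 100, 0, 0, -0.8, 0, 100]}}

```text
time_s: 3.02
eef_pos: [555.4, -159.3, 192.5]
ee_rot: [0.003, 0.28, 0.96, -0.001]
force: [0.7, 0.5, -0.9]
grip_width: 0.999
```

```bash
python3 - <<'E'
from h import *
s=sense();print(s["time_s"],s["eef_pos"],s["ee_rot"])
p=capture("wrist");im=p["frame"].copy()
S=[]
r=trace(p,"pack");print([(round(d["score"],2),d["mask"].sum()) for d in r[:2]])
v=(554.3,-159.2,-.572)
for X in [place(X,*v) for X in PACK]:
        for i in range(8):
            for j in range(i):
                if bin(i^j).count("1")==1:
                    t=np.linspace(0,1,12)[:,None];cv2.polylines(im,[np.round(proj(p,X[i]*t+X[j]*(1-t),True)).astype(np.int32)],False,(0,255,0),1)
cv2.imwrite("pics/w2.png",im)
E
```

```text
3.025 [ 555.37721575 -159.27055997  192.45355331] [ 3.00495185e-03  2.80252461e-01  9.59921324e-01 -7.61270046e-04]
[(0.81, np.int64(4524))]
```

View pics/w2.png

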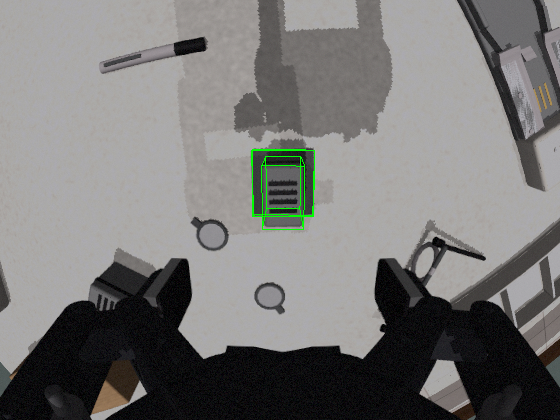

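Call:
{"op": "arm_command", "data": {"steps": [0, 0, -0.85, 0, 100, 0, 0, -0.85, 0, 100, 0, 0, -0.85, 0, 100, 0, 0, -0.65, 0, 100, 0, 0, 0, 0, 100]}}

```text
time_s: 3.75
eef_pos: [552.7, -155.1, 30.9]
ee_rot: [-0.001, 0.279, 0.96, 0.0]
force: [0.9, -0.1, -0.1]
grip_width: 1.002
```

Call:
{"op": "arm_command", "data": {"steps": [0, 0, 0, 0, 0, 0, 0, 0, 0, 0, 0, 0, 0, 0, 0, 0, 0, 0, 0, 0, 0, 0, 0, 0, 0], "grip_force": 50}}

```text
time_s: 4.38
eef_pos: [553.8, -156.6, 32.7]
ee_rot: [0.001, 0.279, 0.96, -0.0]
force: [-0.4, 0.5, 7.0]
grip_width: 0.409
```

Call:
{"op": "arm_command", "data": {"steps": [0, 0, 0.4, 0, 0, 0, 0, 0.8, 0, 0, 0, 0, 0.8, 0, 0, 0, 0, 0.6, 0, 0, 0, 0, 0, 0, 0]}}

```text
time_s: 5.0
eef_pos: [553.8, -156.6, 163.0]
ee_rot: [0.002, 0.279, 0.96, -0.0]
force: [0.0, 0.7, -3.9]
grip_width: 0.418
```

Call:
{"op": "arm_command", "data": {"steps": [-0.5, 0.9, 0.2, 0.9, 0, -0.5, 0.9, 0.2, 0.9, 0, -0.5, 0.9, 0.2, 0.9, 0, -0.3, 0.9, 0, 0.9, 0, 0, 0, 0, 0, 0]}}

```text
time_s: 5.62
eef_pos: [461.5, 26.1, 189.9]
ee_rot: [-0.001, 0.124, 0.992, 0.0]
force: [0.5, 1.0, -3.3]
grip_width: 0.415
```

```bash
python3 - <<'E'
from h import *
s=sense();print(s["time_s"],s["eef_pos"],s["ee_rot"],s["force"],s["grip_width"])
p=capture("wrist");im=p["frame"].copy()
C=[]
for n in("wrist","scene","side"):
    q=p if n=="wrist" else capture(n); r=trace(q,"charger")
    print(n,[(round(d["score"],2),d["mask"].sum()) for d in r[:2]])
    if r:C.append((q,r[0]["mask"],n=="wrist"))
B=[(540,600),(150,210),(-.3,.2),(120,160),(14,40)]
for sub in(C,C[:1],C[1:]):
    r=fit(sub,charger,B);print(np.round(r.x,3),r.fun)
    if sub is C: v=r.x
for X in charger(v):
        for i in range(8):
            for j in range(i):
                if bin(i^j).count("1")==1:
                    t=np.linspace(0,1,12)[:,None];cv2.polylines(im,[np.round(proj(p,X[i]*t+X[j]*(1-t),True)).astype(np.int32)],False,(0,0,255),1)
cl=np.array([[x,0,12] for x in(-120,-75,-14,10,90)],float)
for q in proj(p,place(cl,*v[:3]),True): cv2.circle(im,tuple(np.round(q).astype(int)),2,(0,255,0),-1)
cv2.imwrite("pics/w3.png",im)
E
```

```text
5.625 [461.51912663  26.12378306 189.8826013 ] [-1.42536534e-03  1.23550351e-01  9.92337237e-01  2.94493994e-04] [ 0.53086384  1.01591476 -3.26254154] 0.4149324905412033
wrist [(0.78, np.int64(17153))]
scene [(0.79, np.int64(5501)), (0.71, np.int64(1173))]
side [(0.97, np.int64(10193))]
[ 5.69010e+02  1.82501e+02 -5.60000e-02  1.47814e+02  2.36560e+01] -0.8498322493699798
[ 5.66832e+02  1.84680e+02 -3.50000e-02  1.20026e+02  2.41420e+01] -0.7901735722284434
[ 5.70689e+02  1.79208e+02 -7.10000e-02  1.53811e+02  2.36330e+01] -0.9253317964352464
```

View pics/w3.png

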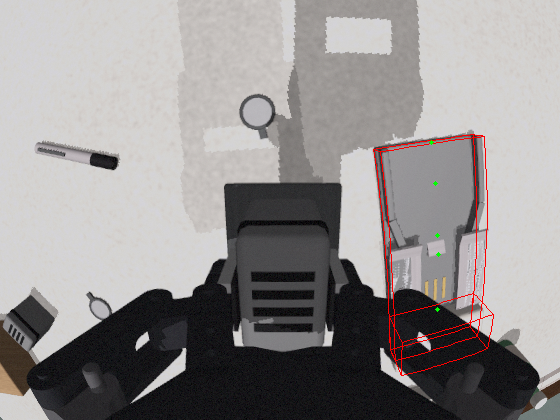

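The view shows the pack held squarely (foot 225–340 across, symmetric) and the charger's catch at (436,247), on the fitted midline. The hidden housing biases the wrist fit here, so I keep the pose from scene and side, which also matched the first wrist view: (570.7, 179, -0.071).

Call:
{"op": "arm_command", "data": {"steps": [0.2, 0.8, 0, 0.8, 0, 0.2, 0.8, 0, 0.8, 0, 0.2, 0.8, -0.5, 0.43, 0, 0.05, 0.77, -0.7, 0, 0, 0, 0, -0.6, 0, 0]}}

```text
time_s: 6.55
eef_pos: [495.6, 183.7, 99.5]
ee_rot: [-0.0, 0.036, 0.999, 0.0]
force: [0.0, -0.7, -3.8]
grip_width: 0.413
```

Call:
{"op": "arm_command", "data": {"steps": [0, 0, 0, 0, 0, 0, 0, 0, 0, 0]}}

```text
time_s: 6.8
eef_pos: [496.6, 181.7, 102.4]
ee_rot: [0.001, 0.038, 0.999, 0.0]
force: [0.3, 0.3, -3.3]
grip_width: 0.414
```

```bash
python3 - <<'E'
from h import *
s=sense();print(s["time_s"],s["eef_pos"],s["ee_rot"],s["force"],s["grip_width"])
p=capture("wrist");im=p["frame"].copy()
e=s["eef_pos"]
for v in((570.7,179,-.071),):
    for y in(-62,62,-25,25,0):
        L=np.array([[x,y,12 if y==0 else 26] for x in np.linspace(-120,90,30)],float)
        cv2.polylines(im,[np.round(proj(p,place(L,*v),True)).astype(np.int32)],False,(0,0,255),1)
cv2.imwrite("pics/w4.png",im)
E
```

```text
6.8 [496.59854831 181.6879082  102.42720103] [8.26400571e-04 3.78772115e-02 9.99282050e-01 1.35983048e-04] [ 0.28587121  0.32334693 -3.2977257 ] 0.41395602476092636
```

View pics/w4.png

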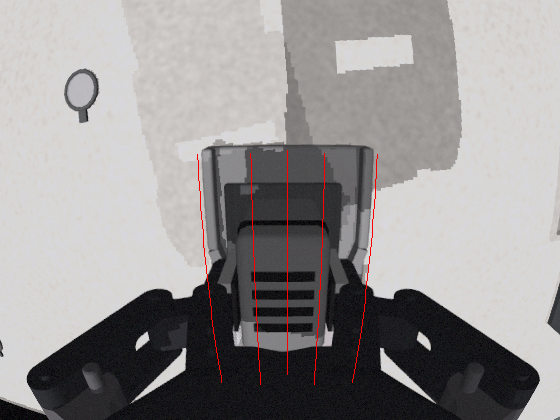

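The charger lines sit centred on the real outline (203 to 373 against the drawn 198 to 377). The pack is about 3 mm to the left of the midline, so I correct that while lowering.

Call:
{"op": "arm_command", "data": {"steps": [-0.05, 0.05, -0.4, 0.05, 0, 0, 0, -0.4, 0, 0, 0, 0, -0.25, 0, 0, 0, 0, 0, 0, 0, 0, 0, 0, 0, 0]}}

```text
time_s: 7.48
eef_pos: [493.8, 184.7, 49.7]
ee_rot: [0.001, 0.035, 0.999, 0.0]
force: [-0.4, 0.0, -3.3]
grip_width: 0.413
```

Call:
{"op": "arm_command", "data": {"steps": [0, 0, -0.04, 0, 0, 0, 0, -0.04, 0, 0, 0, 0, 0, 0, 0]}}

```text
time_s: 7.85
eef_pos: [493.2, 184.8, 44.8]
ee_rot: [0.0, 0.035, 0.999, 0.0]
force: [-0.3, 0.4, -2.6]
grip_width: 0.414
```

Call:
{"op": "arm_command", "data": {"steps": [0, 0, -0.02, 0, 0, 0, 0, 0, 0, 0]}}

```text
time_s: 8.1
eef_pos: [493.2, 184.8, 44.7]
ee_rot: [0.0, 0.035, 0.999, -0.0]
force: [-4.3, -1.5, 7.2]
grip_width: 0.413
```

Call:
{"op": "arm_command", "data": {"steps": [0.16, -0.011, 0.005, 0, 0, 0.16, -0.011, 0, 0, 0, 0.16, -0.011, 0, 0, 0, 0.16, -0.011, 0, 0, 0, 0.16, -0.011, 0, 0, 0]}}

```text
time_s: 8.72
eef_pos: [533.5, 182.1, 44.7]
ee_rot: [-0.0, 0.035, 0.999, 0.0]
force: [-5.3, 0.6, 8.4]
grip_width: 0.411
```

Call:
{"op": "arm_command", "data": {"steps": [0.14, -0.01, 0, 0, 0, 0.14, -0.01, 0, 0, 0, 0.14, -0.01, 0, 0, 0, 0.14, -0.01, 0, 0, 0, 0, 0, 0, 0, 0]}}

```text
time_s: 9.35
eef_pos: [562.5, 180.0, 44.7]
ee_rot: [0.001, 0.035, 0.999, 0.0]
force: [1.8, -0.6, 4.3]
grip_width: 0.416
```

Call:
{"op": "arm_command", "data": {"steps": [0.18, -0.013, 0, 0, 0, 0.18, -0.013, 0, 0, 0, 0.18, -0.013, 0, 0, 0, 0.18, -0.013, 0, 0, 0, 0.18, -0.013, 0, 0, 0]}}

```text
time_s: 9.98
eef_pos: [606.1, 177.0, 44.7]
ee_rot: [-0.0, 0.035, 0.999, 0.0]
force: [-6.2, 0.5, 9.3]
grip_width: 0.414
```

Call:
{"op": "arm_command", "data": {"steps": [0.08, -0.006, 0, 0, 0, 0.08, -0.006, 0, 0, 0, 0.08, -0.006, 0, 0, 0]}}

```text
time_s: 10.35
eef_pos: [618.1, 176.0, 44.8]
ee_rot: [-0.0, 0.035, 0.999, 0.0]
force: [-5.8, 0.2, 8.6]
grip_width: 0.416
```

Pack x is now about 49 mm by my estimate. I'll nudge it on until the end stop shows in the force.

Call:
{"op": "arm_command", "data": {"steps": [0.06, -0.004, 0, 0, 0, 0.06, -0.004, 0, 0, 0, 0, 0, 0, 0, 0]}}

```text
time_s: 10.72
eef_pos: [621.7, 175.8, 45.0]
ee_rot: [-0.004, 0.035, 0.999, -0.0]
force: [-19.6, -0.9, 19.0]
grip_width: 0.412
```

Call:
{"op": "arm_command", "data": {"steps": [0.03, -0.002, 0, 0, 0, 0, 0, 0, 0, 0]}}

```text
time_s: 10.98
eef_pos: [621.9, 175.8, 45.2]
ee_rot: [-0.005, 0.035, 0.999, -0.0]
force: [-26.6, -1.4, 24.7]
grip_width: 0.416
```

```bash
python3 - <<'E'
from h import *
s=sense();print(s["time_s"],s["eef_pos"],s["force"])
p=capture("wrist");r=search_frame(p,"catch");print([(np.round(d["point"]),round(d["score"],2)) for d in r[:2]])
im=cv2.resize(p["frame"][100:350,150:430],None,fx=2.4,fy=2.4,interpolation=cv2.INTER_CUBIC);im=cv2.convertScaleAbs(im,alpha=1.6,beta=15)
cv2.imwrite("pics/w5.png",im)
E
```

```text
10.975 [621.9335511  175.81557848  45.15925488] [-26.55873563  -1.37173714  24.72206224]
[(array([571., 181.,  14.]), 0.77)]
```

View pics/w5.png

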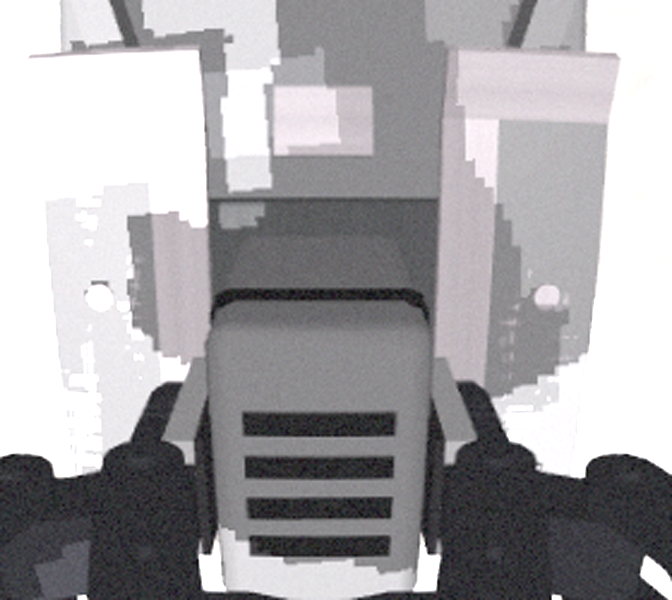

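The view shows the pack between both lips. The foot's rear edge is at row 198 and the catch spans rows 85–155, so they are about 43 px (9–10 mm) apart. That puts the origin at about x 54.6, fully home and clear of the catch. I'll ease off the push, open and lift.

Call:
{"op": "arm_command", "data": {"steps": [-0.06, 0.004, 0, 0, 0, 0, 0, 0, 0, 0]}}

```text
time_s: 11.32
eef_pos: [621.4, 175.8, 44.8]
ee_rot: [-0.001, 0.035, 0.999, -0.0]
force: [-10.7, -0.7, 12.8]
grip_width: 0.417
```

Call:
{"op": "arm_command", "data": {"steps": [0, 0, 0, 0, 80, 0, 0, 0, 0, 80, 0, 0, 0, 0, 80, 0, 0, 0, 0, 80, 0, 0, 0, 0, 80]}}

```text
time_s: 11.95
eef_pos: [622.7, 175.5, 44.0]
ee_rot: [-0.0, 0.035, 0.999, -0.0]
force: [0.1, -0.2, 0.4]
grip_width: 0.801
```

Call:
{"op": "arm_command", "data": {"steps": [0, 0, 0.3, 0, 80, 0, 0, 0.6, 0, 80, 0, 0, 0.8, 0, 80, 0, 0, 0.8, 0, 80, 0, 0, 0, 0, 80]}}

```text
time_s: 12.58
eef_pos: [624.1, 175.8, 173.8]
ee_rot: [0.004, 0.035, 0.999, 0.001]
force: [0.7, -0.5, -0.6]
grip_width: 0.801
```

```bash
python3 - <<'E'
from h import *
s=sense();print(s["time_s"],s["eef_pos"],s["force"],s["grip_width"])
S=[]
for n in("scene","side","wrist"):
    p=capture(n)
    for t in("pack","plain_pack","catch"):
        r=search_frame(p,t);print(n,t,[(np.round(d["point"]),round(d["score"],2)) for d in r[:2]])
    if n=="wrist": cv2.imwrite("pics/w6.png",cv2.resize(p["frame"][80:330,130:430],None,fx=2.4,fy=2.4,interpolation=cv2.INTER_CUBIC))
E
```

```text
12.575 [624.13285379 175.75208987 173.78114732] [ 0.73698198 -0.45885552 -0.56402989] 0.8010607625970998
scene pack [(array([627., 160.,  65.]), 0.78)]
scene plain_pack [(array([ 562., -393.,   65.]), 0.87), (array([626., 158.,  62.]), 0.64)]
scene catch [(array([570., 182.,  17.]), 0.59)]
side pack [(array([617., 193.,  62.]), 0.59), (array([569., 179.,  15.]), 0.38)]
side plain_pack [(array([ 552., -371.,   42.]), 0.69)]
side catch []
wrist pack [(array([614., 175.,  82.]), 0.59)]
wrist plain_pack []
wrist catch [(array([570., 180.,  12.]), 0.87)]
```

View pics/w6.png

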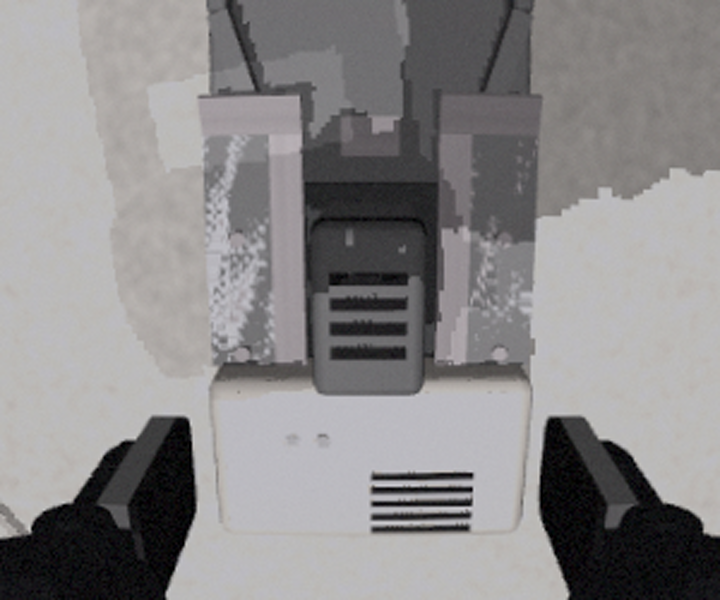

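The pack stands straight between the lips. The foot's rear edge (row 183) is about 27 px, or 10 mm, past the catch's back edge (row 156), so it is home with the catch clear behind it. The gripper is open and well above.

```bash
python3 -c "
from rig import *
print(finish_job())"
```

```text
the job is handed in; nothing more can be done
None
```

The footed pack is on charge, and I handed the job in at about 13 s of robot time. I gripped it across its 36 mm sides, set it down in the charger's mouth, and slid it under the lips until it met the end stop. I eased off the push, let go and lifted clear.

**Last checks:**
- **Fully home:** pushing further gave about 27 N with no more movement. The wrist view showed the foot's rear edge about 10 mm past the catch's back edge, before and after I let go. That puts the pack origin at about 55 mm, within the 46 to 55 mm held range.
- **Catch:** in the last wrist picture it lies uncovered behind the foot. I saw that it was clear and free to spring up, but I had no reading of its height.
- **Look-alike pack:** the networks still report it where it was, within their few mm of error.
- **Gripper:** open, about 130 mm above its release height, with no contact force.

**Disagreement:** one charger fit, from a wrist view where the housing was hidden, was 3 to 5 mm off the other cameras. I left it out and used the pose from the scene and side cameras. Its midline matched the close-up view, but the mouth end looked about 4 mm nearer the robot than that pose says. I took the end position from the stop and the catch gap instead.

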